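Snap the cap onto the open sauce bottle

ROBOT

A 6-joint arm with a two-finger parallel gripper is mounted at the origin on the work surface. World frame = base frame: x ahead of the robot, y to its left, z up, the work surface at z = 0. Lengths are in m, angles in rad, forces in N, time in s.
With the tool pointing down it reaches from about 0.375 to 0.975 m from the base axis. Payload 3.8 kg.
Tool frame: the origin (TCP) lies at the very end of the fingers, on their centre line; the grasp point (between the pads) lies 19 mm behind it; z points along the fingers, y is the line along which they close (so a half turn about z gives the same grasp; the last joint's range is limited). The gripper opens to 85 mm and grips with 20 to 120 N. Pads are 22 mm wide; open, the fingers measure 114 mm over their backs; the gripper's body (76 mm by 85 mm) begins 54 mm behind the grasp point. The pads swing forward as they close: fully open they stand 13 mm farther back than shut.
Start: joints at [1.189, 0.264, 1.604, -0, 1.274, -0.037], TCP at [0.228, 0.635, 0.231] pointing down, gripper open.
Joint ranges: [-2.63, 2.63], [-0.94, 2.18], [0.31, 2.57], [-1.31, 4.45], [0, 2.66], [-2.55, 2.55]. Speed limits (rad/s): [2.57, 2.57, 3.14, 3.14, 3.14, 3.14].

INTERFACE

Orientations are given as a rotation vector (axis times angle).
In Python, from workcell import bot gives the robot as it stands.
- The arm moves only by the shell command python3 -m creep 'ROWS' [FORCE]. ROWS is JSON, a list of rows, each a list of 5 numbers: the shift along the tool's x, y, z in units of 0.05 m (1.0 is 0.05 m), then the turn about the tool's z in units of 0.1 rad (1.0 is 0.1 rad), then the opening, from 0 (shut) to 1 (fully open). In form: [[tx, ty, tz, spin, hand], ...]. A call has 1 to 20 rows; each row shifts and turns the commanded pose from where the row before left it, along the tool's axes as they then stand; what a row does not reach is not made up. A row lasts 1/8 s, in which the tool goes at most 62.5 mm and 10.7 degrees, less where a joint would pass 70% of its speed; a pose out of reach is approached as far as the arm can. A call with a number of a shift or a turn outside -1 to 1 is refused whole. A call with a gripper value outside its range is refused whole. The fingers move at their own pace and stop on an object; FORCE is the grip in N (left out, the last holds). Time passes only in rows, so rows that do not move let the fingers close. It gives the time, the measured TCP pose, the force, the opening and the grip force at its end, in the units of the state.
- bot.read_state(): the state, without advancing time (a new reading comes with each control period).
- bot.read_camera(name): name is "scene" or "top"; returns a dict with "pixels" (480x640x3 uint8, red, green, blue), "vfov" (degrees; the focal length in pixels is half the picture's height over the tangent of half this angle, whatever the lens; pixels are square), "cx", "cy" (the principal point, pixels), "world_to_cam" (4x4, takes a point from world to camera coordinates). Camera axes: x right, y down, z forward; pixel columns grow to the right and rows downward; lengths in m; the calibration is good to about 2 mm. A picture is of the moment at which its call begins. There is no depth.
- bot.finish_job(): hands the job in; it is judged then, once.
Trained networks look in a picture, given as the dict that the camera call returned (one of the last four; its "shot" number tells which), for a name from the list of things; names that differ only in an ending like _2 or _b are one class to them, and where a whole thing is asked for, a point or a joint stands for the part that bears it (a point fixed in the world has none). Each returns a list of dicts, best first, with "score" (0 to 1); they miss things now and then, are a little off and sometimes report something else, mostly with a low value. They report only what shows in the picture. A call takes as long as a camera call. They do not tell look-alikes from the thing itself.
- bot.look_for(target, picture): "bbox" ([left, top, right, bottom] in pixels, round what is visible of it).
- bot.regions_of(target, picture): "mask" (480x640 bool, what is visible of it) and "bbox" ([left, top, right, bottom] in pixels, round what is visible of it).
The state is a dict: "time": time; "q": joint angles; "joint_vel": joint speeds; "joint_torque": joint torques, N m; "tool_pos": TCP position; "tcp_rot": TCP orientation; "wrist_force": force on the tool from outside, world axes, zero at the start; "torque": the same for the moment, N m; "width": opening from 0.0 (shut) to 1.0 (fully open); "grip_force": force on a finger pad.
Only numpy, scipy, OpenCV 4.12 (cv2) and the standard library are available. Lean on these libraries where they do the work, as an engineer would, in place of code of your own. Each camera call takes 0.05 s, during which the arm holds its last target. There are 200 camera calls.

TASK

On the market stall, one of the two sauce bottles stands open. Take the smaller of the two caps from the slate board, set it on the bare stud of the open bottle and press it straight down: it clicks over the latch, and you keep pressing until its skirt sits fully home on the bottle's collar. Finish like that, still gripping the cap and pressing it firmly down; leave the larger cap, the jar, the carton and the glass where they stand.

Things in the scene. Friction and masses are not known exactly. Their poses are not given: they have to be found in the camera images.
- snap_cap: the cap to use, the smaller: aluminium skirt 44 mm across, 30 mm high, with a pale wooden knob on top; 54 mm high in all, 40 to 85 g. Stands mouth down on the slate. Origin: centre of the skirt's underside; z points up to the knob; round, yaw does not matter. Inside, the lowest 6 mm (the lip) have a 24 mm bore; above that the bore is 30 mm, up to 26 mm above the origin.
- knob_top (a point): centre of the top of the small cap's wooden knob, 54 mm above the cap's origin. The knob is 26 mm across and 24 mm high (30 to 54 mm above the origin) and is the place to grip from above; below it the skirt's top is a shoulder 9 mm wide under the fingertips.
- wide_cap: the larger cap, for other bottles: same shape and same knob (26 mm across, top 54 mm above the origin) but a skirt 58 mm across. Stands on the slate 95 to 140 mm from the small cap (centres); which of the two places each has varies. Leave it where it is. Origin: centre of its underside.
- neck_seat (a point): centre of the top of the open bottle's collar, 136 mm above the table: where the cap's origin must come; z up. With the cap's underside 18 mm above here the latch begins to resist; the push rises to about 8 to 15 N at about 15 mm, falls to nothing at about 11 mm, and from 8 to 2 mm the latch springs out over the lip and pulls the cap down (the click). 1 to 2 mm later comes the hard stop.
- stud_top (a point): centre of the top of the bare white stud, 24 mm above neck_seat. The stud is 22 mm across, its top 6 mm tapered to 16 mm. Four sprung steel latch balls stand 3 mm out of its side, their centres 13 mm above neck_seat.
- open_bottle: the open bottle: dark brown glass, 60 mm across, with a paper label, in a round wooden foot 84 mm across; an aluminium collar 40 mm across (130 to 136 mm above the table) under the bare white stud, whose top is 160 mm above the table. Fixed to the table. Origin: centre of its underside on the table.
- closed_bottle: an identical bottle that already has such a cap snapped on (knob top 190 mm above the table), the model of the finished job. Fixed. It and the open bottle swap places. Origin: centre of its underside on the table.
- slate: round dark slate board, 240 mm across, 8 mm thick, fixed to the table, on which both caps stand. Origin: centre of its underside.
- honey_jar: honey jar with black lid, 72 mm across, 95 mm high, loose, a bystander. Origin: centre of its underside.
- carton: kraft carton 80 x 110 x 75 mm (x, y, z), loose, a bystander. Origin: centre of its underside.
- stick_glass: drinking glass 68 mm across and 90 mm high with wooden tasting sticks up to about 150 mm, loose, a bystander. Origin: centre of its underside.
Not all that is in view belongs to the job. What is shaped like the snap_cap but black or purple is not meant.

How it is judged:
On the way, in this order (a step that is already met when the one before it is completed fails the run):
1. the small cap is lifted off the slate in the fingers (height (world z) of snap_cap above 0.05 m and contact force between the fingers and snap_cap above 1 N), for 0.2 s.
2. the cap has clicked over the latch on the open bottle's stud (z of snap_cap in the frame of neck_seat below 0.004 m and horizontal distance between snap_cap and neck_seat below 0.003 m), for 0.1 s.
At the end, for the whole second after the job is handed in: Small cap home on the open bottle (underside within 1.5 mm of the collar, centred within 3 mm, tilt under 0.06 rad), fingers holding it and pressing it on the bottle with over 4 N through the last second; larger cap, jar, carton and glass within 30 mm of their start (z of snap_cap in the frame of neck_seat between -0.003 and 0.0015 m and horizontal distance between snap_cap and neck_seat below 0.003 m and angle between the z axis of snap_cap and the z axis of neck_seat, either way round below 0.06 rad and contact force between snap_cap and open_bottle above 4 N and contact force between the fingers and snap_cap above 4 N and distance of each of wide_cap, honey_jar, carton, stick_glass from where it was at the start of the episode below 0.03 m); the arm keeps its last pose, push and grip.
It fails at once if the larger cap, jar, carton or glass was moved by more than 30 mm (distance of any of wide_cap, honey_jar, carton, stick_glass from where it was at the start of the episode above 0.03 m).
It also fails if it takes over 42 s, if anything falls off the work surface, if the arm or the gripper's body presses on something with over 40 N, if the wrist force passes 120 N, or if a joint passes its speed limit or range.

## Working session

There is one attempt and no reset: what is moved stays moved. The work goes in short steps, Python scripts to look and compute and a shell command to move; the robot and the scene stay as the last step left them, time stands still between calls to the robot, and variables do not carry over. Pictures are saved under pics/ and viewed, at most 10 in all, crops included, and the job is handed in when it is done.

```bash
mkdir -p pics
cat > h.py <<'E'
import numpy as np, cv2
from workcell import bot
def K(p):
    f=240/np.tan(np.radians(p["vfov"])/2); return f,p["cx"],p["cy"]
def proj(p,P):
    f,cx,cy=K(p); c=(np.array(p["world_to_cam"])@np.append(P,1))[:3]; return np.array([cx+f*c[0]/c[2],cy+f*c[1]/c[2]])
def ray(p,uv):
    f,cx,cy=K(p); T=np.linalg.inv(np.array(p["world_to_cam"])); d=T[:3,:3]@np.array([(uv[0]-cx)/f,(uv[1]-cy)/f,1]); return T[:3,3],d
def atz(p,uv,z):
    o,d=ray(p,uv); return o+d*(z-o[2])/d[2]
E
python3 - <<'E'
from h import *
s=bot.read_state(); print({k:np.round(v,3).tolist() for k,v in s.items()})
for n in("scene","top"):
    p=bot.read_camera(n); cv2.imwrite(f"pics/{n}0.png",p["pixels"][:,:,::-1]); print(n,[k for k in p],p["vfov"],np.round(np.linalg.inv(p["world_to_cam"]),3).tolist())
    for t in("snap_cap","wide_cap","knob_top","stud_top","neck_seat","open_bottle","closed_bottle","slate"):
        try: print(t,[(np.round(d["bbox"],1).tolist(),round(d["score"],2)) for d in bot.look_for(t,p)][:4])
        except Exception as e: print(t,e)
E
```

```text
{'time': 0.0, 'q': [1.189, 0.265, 1.605, -0.0, 1.274, -0.037], 'joint_vel': [-0.0, 0.001, -0.001, -0.001, 0.0, -0.001], 'joint_torque': [-0.002, -51.511, -36.731, 0.0, 0.013, -0.0], 'tool_pos': [0.228, 0.635, 0.23], 'tcp_rot': [-0.539, -3.095, 0.003], 'wrist_force': [-0.184, 0.377, 0.307], 'torque': [0.007, 0.039, 0.02], 'grip_force': 0.0, 'width': 1.001}
scene ['pixels', 'vfov', 'cx', 'cy', 'world_to_cam', 'shot'] 48.20066048308013 [[0.743, 0.513, -0.43, 0.976], [0.669, -0.578, 0.467, -0.421], [-0.008, -0.635, -0.773, 0.933], [0.0, 0.0, 0.0, 1.0]]
snap_cap [([284.1, 299.0, 306.8, 327.3], 0.98), ([149.2, 276.5, 169.0, 303.5], 0.85), ([192.9, 321.8, 217.1, 352.5], 0.61)]
wide_cap [([160.3, 368.4, 195.4, 404.0], 0.83)]
knob_top [([147.2, 277.2, 174.3, 304.9], 0.81), ([356.0, 301.4, 428.9, 374.6], 0.71), ([192.3, 324.4, 216.2, 351.8], 0.65), ([286.7, 298.6, 308.3, 326.7], 0.64)]
stud_top [([433.4, 154.7, 467.6, 215.5], 0.68)]
neck_seat [([323.0, 236.6, 363.6, 307.3], 0.89), ([433.1, 155.3, 467.7, 216.1], 0.55), ([421.8, 250.8, 468.1, 305.0], 0.2)]
open_bottle [([322.5, 238.6, 365.5, 305
[... 179 characters left out ...]
y', 'world_to_cam', 'shot'] 54.3794136058841 [[0.011, -0.998, 0.054, 0.461], [-1.0, -0.012, -0.015, 0.083], [0.015, -0.054, -0.998, 1.15], [0.0, 0.0, 0.0, 1.0]]
snap_cap [([335.9, 223.1, 356.9, 240.9], 0.63), ([396.7, 324.2, 417.9, 343.9], 0.61), ([406.4, 260.4, 425.9, 277.7], 0.59)]
wide_cap [([440.8, 238.2, 467.3, 266.6], 0.64)]
knob_top [([338.4, 222.7, 354.7, 239.3], 0.62), ([403.8, 263.0, 426.1, 276.0], 0.6), ([399.2, 326.4, 416.7, 344.3], 0.55)]
stud_top [([283.6, 201.1, 319.7, 235.8], 0.6)]
neck_seat [([282.4, 206.4, 318.1, 237.1], 0.69)]
open_bottle [([285.7, 201.1, 318.5, 239.1], 0.88)]
closed_bottle [([183.4, 196.8, 224.8, 235.5], 0.62)]
slate [([384.4, 206.9, 479.6, 304.0], 0.91)]
```

View pics/scene0.png

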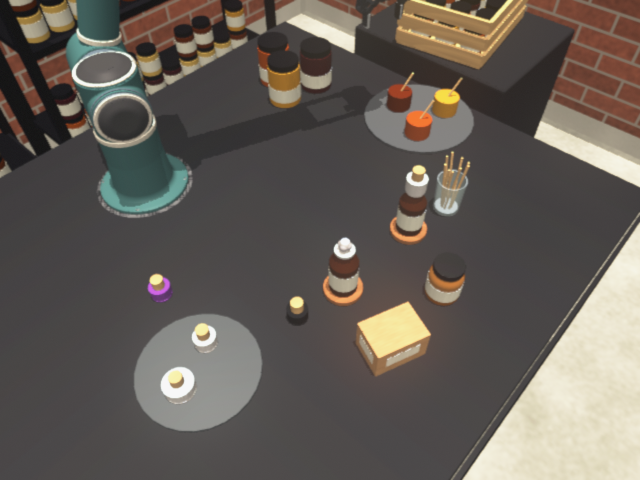

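View pics/top0.png

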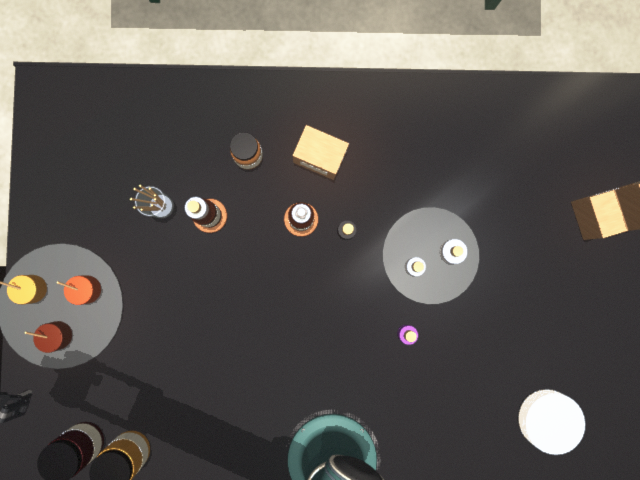

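The caps on the slate are the small one at top (416,267) / scene (204,338) and the wide one at top (455,252) / scene (179,385). The black one at top (347,230) and the purple one at (409,335) are decoys off the slate. The slate cap with the smaller skirt fits the description. The open bottle is at top (301,214) / scene (344,265), with its white stud bare. I'll confirm in one enlarged crop.

Run:
```python
from h import *
t=bot.read_camera("top");s=bot.read_camera("scene")
c=lambda p,x,y,w=50,h=37:cv2.resize(p["pixels"][y-h:y+h,x-w:x+w,::-1],(400,296),interpolation=cv2.INTER_CUBIC)
cv2.imwrite("pics/crop1.png",np.vstack([np.hstack([c(t,430,262),c(t,301,214)]),np.hstack([c(s,195,360,67,50),c(s,344,265)])]))
# knob (wood) blobs by colour, triangulated with given heights
def blob(p,x,y,r,wood=True):
    h=cv2.cvtColor(p["pixels"],cv2.COLOR_RGB2HSV).astype(int); m=(h[...,1]>70)&(h[...,2]>140)&(h[...,0]<35)
    q=np.zeros_like(m); q[y-r:y+r,x-r:x+r]=m[y-r:y+r,x-r:x+r]; v,u=np.nonzero(q); return np.array([(u.min()+u.max())/2,(v.min()+v.max())/2]),[u.min(),u.max(),v.min(),v.max()],len(u)
for n,a,b in(("small",(416,267),(203,333)),("wide",(455,252),(176,379))):
    for p,xy,z in((t,a,.062),(s,b,.05)):
        uv,bb,k=blob(p,*xy,11); print(n,uv,bb,k,np.round(atz(p,uv,z),4))
for d in bot.regions_of("slate",t)[:1]+bot.regions_of("slate",s)[:1]: print(d["bbox"])
for p in(t,s):
  for n in("snap_cap","wide_cap","open_bottle","honey_jar","carton","stick_glass","closed_bottle"):
    print(n,[(np.round(d["bbox"]).tolist(),round(d["score"],2),np.round(atz(p,[(d["bbox"][0]+d["bbox"][2])/2,(d["bbox"][1]+d["bbox"][3])/2],.04),3).tolist()) for d in bot.regions_of(n,p)[:3]])
```

```text
small [414. 266.] [np.int64(413), np.int64(415), np.int64(262), np.int64(270)] 11 [ 0.4656 -0.1825  0.062 ]
small [201.5 331.5] [np.int64(195), np.int64(208), np.int64(323), np.int64(340)] 182 [ 0.4633 -0.1934  0.05  ]
wide [454. 251.] [np.int64(453), np.int64(455), np.int64(247), np.int64(255)] 13 [ 0.5017 -0.2765  0.062 ]
wide [175.5 379.5] [np.int64(169), np.int64(182), np.int64(372), np.int64(387)] 173 [ 0.5037 -0.2869  0.05  ]
[386.6, 208.1, 480.7, 306.0]
[130.7, 314.4, 264.5, 433.7]
snap_cap [([336.0, 223.0, 355.0, 242.0], 0.81, [0.543, -0.024, 0.04]), ([397.0, 322.0, 418.0, 343.0], 0.81, [0.308, -0.171, 0.04]), ([404.0, 259.0, 423.0, 277.0], 0.54, [0.461, -0.188, 0.04])]
wide_cap [([440.0, 240.0, 465.0, 267.0], 0.79, [0.497, -0.28, 0.04]), ([405.0, 259.0, 424.0, 276.0], 0.27, [0.462, -0.189, 0.04])]
open_bottle [([283.0, 203.0, 321.0, 236.0], 0.96, [0.574, 0.08, 0.04])]
honey_jar [([228.0, 132.0, 264.0, 169.0], 0.76, [0.738, 0.217, 0.04])]
carton [([295.0, 125.0, 347.0, 177.0], 0.93, [0.739, 0.036, 0.04]), ([405.0, 258.0, 426.0, 275.0], 0.21, [0.465, -0.191, 0.04])]
stick_glass [([131.0, 184.0, 172.0, 216.0], 0.66, [0.616, 0.438, 0.04])]
closed_bottle [([184.0, 198.0, 225.0, 232.0], 0.81, [0.581, 0.312, 0.04])]
snap_cap [([283.0, 298.0, 309.0, 325.0], 0.91, [0.561, -0.039, 0.04]), ([151.0, 275.0, 172.0, 302.0], 0.79, [0.321, -0.181, 0.04]), ([190.0, 322.0, 215.0, 353.0], 0.67, [0.47, -0.198, 0.04])]
wide_cap [([158.0, 368.0, 198.0, 406.0], 0.95, [0.513, -0.291, 0.04])]
open_bottle [([323.0, 238.0, 363.0, 306.0], 0.71, [0.568, 0.094, 0.04])]
honey_jar [([424.0, 253.0, 468.0, 304.0], 0.81, [0.735, 0.222, 0.04])]
carton [([356.0, 300.0, 429.0, 374.0], 0.71, [0.735, 0.041, 0.04])]
stick_glass [([435.0, 154.0, 470.0, 215.0], 0.76, [0.594, 0.462, 0.04])]
closed_bottle [([389.0, 164.0, 426.0, 244.0], 0.67, [0.553, 0.34, 0.04])]
```

View pics/crop1.png

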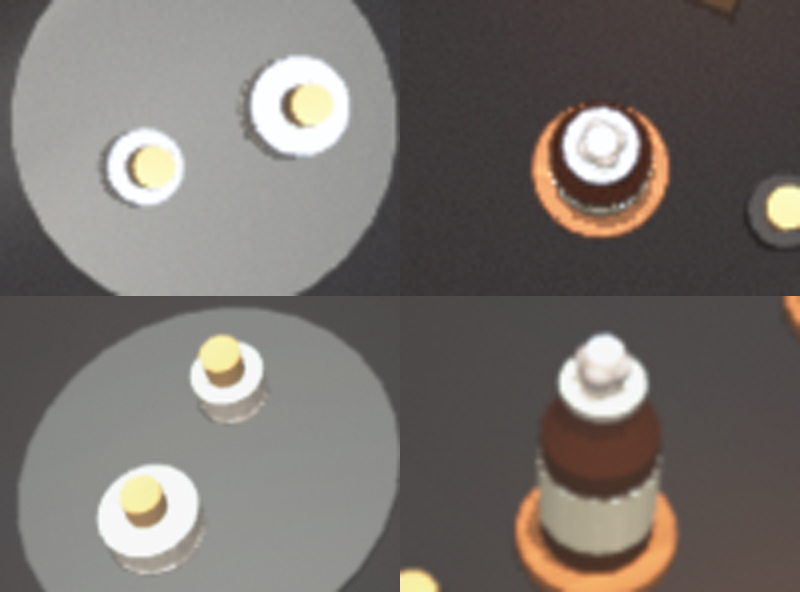

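The top-row crop shows the small cap on the left, with its knob at about (418.5,266.5), and the wide cap on the right with a much wider skirt. The bottle shows a bare white stud at about (301.5,212.7). Next I'll triangulate these.

```bash
cat >> h.py <<'E'
from scipy.optimize import least_squares
def tri(pu): 
    r=least_squares(lambda X:np.concatenate([proj(p,X)-u for p,u in pu]),[.5,0,.1]); return r.x,r.fun
E
python3 - <<'E'
from h import *
t=bot.read_camera("top");s=bot.read_camera("scene"); print(K(t),K(s))
for n,a,b,z in(("knob",(418.4,266.3),(201.7,329),.062),("stud",(301.1,212.3),(344.4,241.2),.16),("wideknob",(457.5,250.7),(175.2,376.7),.062)):
    X,r=tri([(t,a),(s,b)]); print(n,X.round(4),r.round(2),atz(t,a,z).round(4),atz(s,b,z).round(4))
# slate & foot checks via ellipse centre
for p in (t,s):
    m=bot.regions_of("slate",p)[0]["mask"].astype(np.uint8); c=max(cv2.findContours(m,0,2)[0],key=cv2.contourArea); pts=np.array([atz(p,q,.008)[:2] for q in cv2.convexHull(c)[:,0]],np.float32); print("slate",cv2.minEnclosingCircle(pts))
    h=cv2.cvtColor(p["pixels"],cv2.COLOR_RGB2HSV).astype(int); 
    for cx,cy in ([(301,214),(208,212)] if p is t else [(343,275),(409,220)]):
        m=(h[...,0]<14)&(h[...,1]>120)&(h[...,2]>120); q=np.zeros_like(m);q[cy-30:cy+30,cx-25:cx+25]=m[cy-30:cy+30,cx-25:cx+25]
        v,u=np.nonzero(q); 
        if len(u)>5: print("foot",len(u),cv2.minEnclosingCircle(np.array([atz(p,(a,b),.012)[:2] for a,b in zip(u,v)],np.float32)))
E
```

```text
(np.float64(467.1959235607603), 307.50903200890167, 241.47638992075622) (np.float64(536.5184234528447), 318.93557194332476, 243.27658675710845)
knob [ 0.4654 -0.1927  0.0607] [-0.18 -0.16 -0.2  -0.  ] [ 0.465  -0.1928  0.062 ] [ 0.4664 -0.1928  0.062 ]
stud [0.577  0.0827 0.1584] [-0.09 -0.1  -0.12  0.01] [0.5766 0.0825 0.16  ] [0.578  0.0818 0.16  ]
wideknob [ 0.5031 -0.2855  0.0582] [-0.24 -0.21 -0.24 -0.01] [ 0.5025 -0.2848  0.062 ] [ 0.5055 -0.2858  0.062 ]
slate ((0.49603748321533203, -0.23484531044960022), 0.12363161146640778)
foot 292 ((0.5780857801437378, 0.08319824188947678), 0.042003750801086426)
foot 263 ((0.583608865737915, 0.30627238750457764), 0.041945625096559525)
slate ((0.49530029296875, -0.2387697994709015), 0.12150038033723831)
foot 295 ((0.5792718529701233, 0.08031268417835236), 0.04317101836204529)
foot 268 ((0.5850055813789368, 0.3029841482639313), 0.043616537004709244)
```

```bash
cat >> h.py <<'E'
from scipy.spatial.transform import Rotation as R
def delta(X):
    s=bot.read_state(); r=R.from_rotvec(s["tcp_rot"]); print("tcp",np.round(s["tool_pos"],4),"zaxis",r.as_matrix()[:,2].round(3),"yaxis",r.as_matrix()[:,1].round(3),"w",round(s["width"],3),"F",np.round(s["wrist_force"],1),"q",np.round(s["q"],2),"t",round(s["time"],2)); print("units",(r.inv().apply(np.array(X)-s["tool_pos"])/.05).round(3))
E
python3 -m creep '[[-0.8,-0.82,0,0,1],[-0.8,-0.82,0,0,1],[-0.8,-0.82,0,0,1],[-0.8,-0.82,0,0,1],[-0.8,-0.82,0,0,1],[-0.8,-0.82,0,0,1],[-0.8,-0.82,0,0,1],[-0.8,-0.82,0,0,1],[-0.8,-0.82,0,0,1],[0,0,0,0,1]]' 60
python3 -c "
from h import *
delta([.4655,-.1928,.14])"
```

```text
time: 3.25
tool_pos: [0.4436, 0.163, 0.2316]
tcp_rot: [0.548, 3.092, -0.001]
wrist_force: [0.9, -0.1, 0.5]
width: 0.999
grip_force: 0.0
tcp [0.4436 0.163  0.2316] zaxis [ 0.001 -0.001 -1.   ] yaxis [ 0.344  0.939 -0.   ] w 0.999 F [ 0.9 -0.1  0.5] q [ 0.3  -0.13  2.02 -0.    1.25 -0.92] t 3.25
units [-2.855 -6.532  1.838]
```

```bash
python3 -m creep '[[-0.41,-0.93,0,0,1],[-0.41,-0.93,0,0,1],[-0.41,-0.93,0,0,1],[-0.41,-0.93,0,0,1],[-0.41,-0.93,0.4,0,1],[-0.41,-0.93,0.6,0,1],[-0.41,-0.93,0.8,0,1],[0,0,0,0,0.6],[0,0,0,0,0.6]]'
python3 - <<'E'
from h import *
delta([.4655,-.1928,.041])
p=bot.read_camera("scene");t=bot.read_camera("top")
a=cv2.resize(p["pixels"][270:420,120:280,::-1],(400,375));b=cv2.resize(t["pixels"][195:345,350:510,::-1],(400,375));cv2.imwrite("pics/c2.png",np.hstack([a,b]))
E
```

```text
time: 4.38
tool_pos: [0.4674, -0.186, 0.1427]
tcp_rot: [-0.539, -3.095, -0.001]
wrist_force: [-0.7, 0.3, -0.4]
width: 0.607
grip_force: 0.0
tcp [ 0.4674 -0.186   0.1427] zaxis [-0.     0.001 -1.   ] yaxis [0.338 0.941 0.001] w 0.607 F [-0.7  0.3 -0.4] q [-0.43  0.01  2.06  0.    1.07 -1.66] t 4.38
units [-0.01  -0.143  2.034]
```

View pics/c2.png

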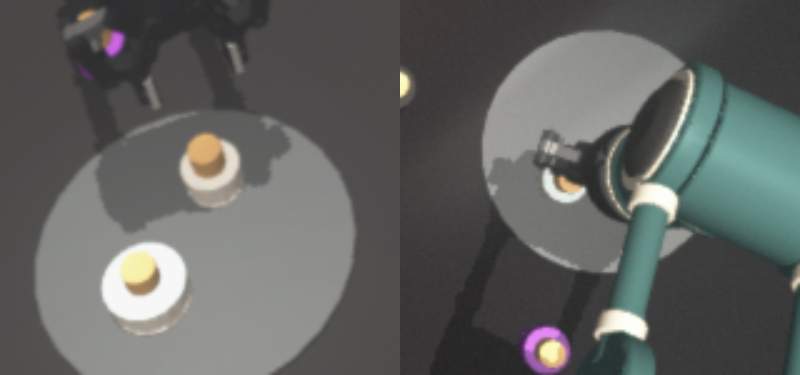

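The fingers hang above the slate with the small cap below them, its knob at about crop (205,155), and the wide cap is clear. Descending and gripping.

```bash
python3 -m creep '[[0,-0.14,0.4,0,0.6],[0,0,0.5,0,0.6],[0,0,0.5,0,0.6],[0,0,0.4,0,0.6],[0,0,0.22,0,0.6],[0,0,0,0,0.6]]' 60
python3 -c "
from h import *
delta([.4655,-.1928,.041])"
python3 -m creep '[[0,0,0,0,0],[0,0,0,0,0],[0,0,0,0,0],[0,0,0,0,0]]' 60
python3 -c "
from h import *
delta([.4655,-.1928,.041])"
```

```text
time: 5.22
tool_pos: [0.465, -0.1926, 0.0418]
tcp_rot: [-0.537, -3.095, -0.0]
wrist_force: [0.8, 0.7, 0.0]
width: 0.598
grip_force: 0.0
tcp [ 0.465  -0.1926  0.0418] zaxis [-0.  0. -1.] yaxis [0.337 0.942 0.   ] w 0.598 F [0.8 0.7 0. ] q [-0.44  0.14  2.13  0.    0.86 -1.67] t 5.22
units [-0.011  0.     0.016]
time: 5.72
tool_pos: [0.4659, -0.1939, 0.043]
tcp_rot: [0.539, 3.093, -0.0]
wrist_force: [-0.5, 1.0, 5.6]
width: 0.278
grip_force: 58.9
tcp [ 0.4659 -0.1939  0.043 ] zaxis [ 0.002 -0.001 -1.   ] yaxis [0.338 0.941 0.   ] w 0.278 F [-0.5  1.   5.6] q [-0.44  0.14  2.13  0.    0.86 -1.67] t 5.72
units [0.016 0.017 0.039]
```

```bash
python3 -m creep '[[0,0,-0.2,0,0],[0,0,-0.5,0,0],[0,0,-0.8,0,0],[0,0,-0.8,0,0],[0,0,-0.8,0,0],[0,0,-0.7,0,0],[0,0,0,0,0],[0,0,0,0,0]]' 80
python3 -c "
from h import *
delta([.577,.082,.23])"
```

```text
time: 6.72
tool_pos: [0.4642, -0.1932, 0.2309]
tcp_rot: [-0.539, -3.094, -0.0]
wrist_force: [0.2, 0.3, -0.9]
width: 0.269
grip_force: 78.5
tcp [ 0.4642 -0.1932  0.2309] zaxis [-0.001  0.    -1.   ] yaxis [0.338 0.941 0.   ] w 0.269 F [ 0.2  0.3 -0.9] q [-0.44 -0.06  1.96 -0.    1.24 -1.67] t 6.72
units [-0.263  5.943  0.017]
```

```bash
python3 -m creep '[[-0.03,0.6,0,0,0],[-0.03,0.8,0,0,0],[-0.04,0.9,0,0,0],[-0.04,0.9,0,0,0],[-0.04,0.9,0,0,0],[-0.04,0.9,0,0,0],[-0.04,0.6,0,0,0],[0,0.34,0,0,0],[0,0,0,0,0],[0,0,0,0,0]]'
python3 - <<'E'
from h import *
delta([.577,.082,.23])
p=bot.read_camera("scene");t=bot.read_camera("top")
x,y=proj(p,[.577,.082,.19]).astype(int);print(x,y); u,v=proj(t,[.577,.082,.19]).astype(int);print(u,v)
a=cv2.resize(p["pixels"][y-40:y+60,x-50:x+50,::-1],(400,400),interpolation=cv2.INTER_CUBIC);b=cv2.resize(t["pixels"][v-50:v+50,u-50:u+50,::-1],(400,400),interpolation=cv2.INTER_CUBIC);cv2.imwrite("pics/c3.png",np.hstack([a,b]))
E
```

```text
time: 7.98
tool_pos: [0.5768, 0.0807, 0.231]
tcp_rot: [-0.54, -3.094, 0.002]
wrist_force: [0.5, -0.5, -0.1]
width: 0.27
grip_force: 78.6
tcp [0.5768 0.0807 0.231 ] zaxis [-0.001 -0.001 -1.   ] yaxis [ 0.339  0.941 -0.001] w 0.27 F [ 0.5 -0.5 -0.1] q [ 0.1   0.09  1.81 -0.    1.25 -1.13] t 7.97
units [0.004 0.026 0.02 ]
344 230
301 210
```

View pics/c3.png

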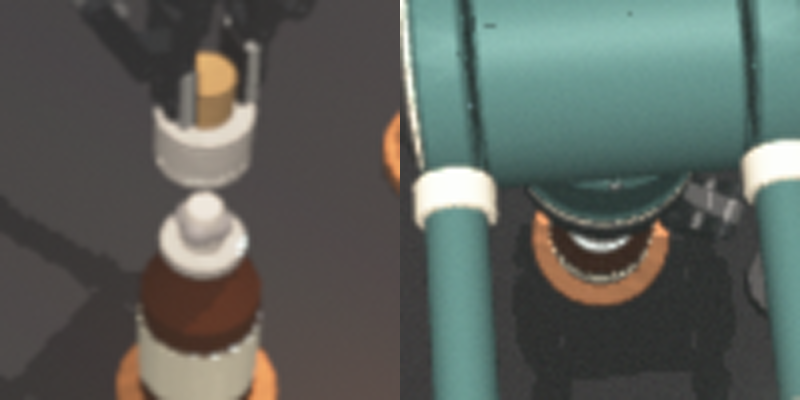

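Run:
```python
from h import *
p=bot.read_camera("scene")
a=np.linspace(0,6.283,200)
def ring(c,z,r):
    q=np.array([proj(p,[c[0]+r*np.cos(b),c[1]+r*np.sin(b),z]) for b in a]); q=(q-[294,190])*4+1.5; return np.r_[q.min(0),q.max(0)].round(0)
for c in([.577,.081],[.577,.085],[.573,.085]):
    print(c,"bottom",ring(c,.196,.022),"shoulder",ring(c,.226,.022),"knobtop",ring(c,.25,.013),"collar",ring(c,.136,.02),"studtop",ring(c,.16,.008))
```

```text
[0.577, 0.081] bottom [154. 120. 251. 193.] shoulder [155.  75. 254. 149.] knobtop [176.  53. 236.  96.] collar [157. 206. 241. 272.] studtop [183. 193. 217. 219.]
[0.577, 0.085] bottom [160. 115. 257. 188.] shoulder [161.  70. 260. 144.] knobtop [182.  48. 242.  91.] collar [162. 201. 246. 267.] studtop [189. 188. 223. 215.]
[0.573, 0.085] bottom [153. 111. 250. 183.] shoulder [154.  66. 253. 139.] knobtop [175.  43. 235.  87.] collar [156. 197. 240. 262.] studtop [182. 184. 216. 210.]
```

```bash
python3 -m creep '[[0,0.025,0.2,0,0],[0,0,0.2,0,0],[0,0,0.15,0,0],[0,0,0,0,0],[0,0,0,0,0]]'
python3 - <<'E'
from h import *
delta([.577,.082,.195])
p=bot.read_camera("scene")
cv2.imwrite("pics/c4.png",cv2.resize(p["pixels"][205:280,305:385,::-1],(640,600),interpolation=cv2.INTER_CUBIC))
E
```

```text
time: 8.75
tool_pos: [0.5779, 0.0829, 0.2041]
tcp_rot: [0.539, 3.095, -0.0]
wrist_force: [0.5, 0.1, -1.1]
width: 0.27
grip_force: 78.6
tcp [0.5779 0.0829 0.2041] zaxis [ 0. -0. -1.] yaxis [0.338 0.941 0.   ] w 0.27 F [ 0.5  0.1 -1.1] q [ 0.1   0.11  1.83 -0.    1.2  -1.13] t 8.75
units [ 0.011 -0.024  0.183]
```

View pics/c4.png

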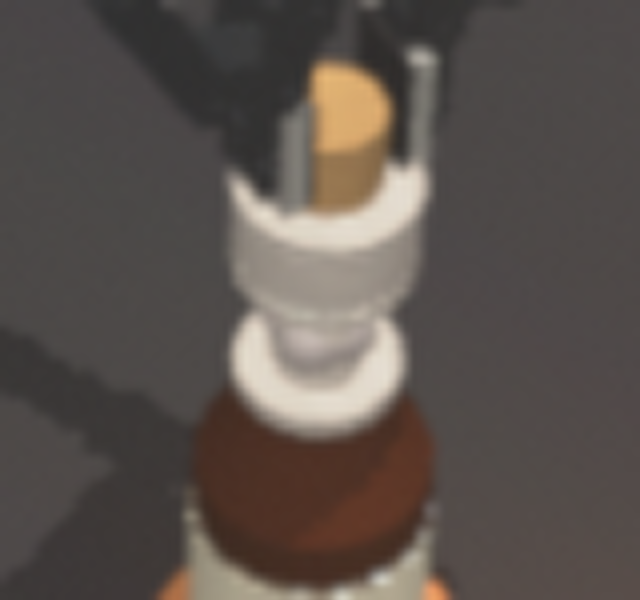

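The skirt centre is at column about 325, against about 318 for the collar, where about 322 is expected. The cap is therefore about 1 mm to the right, which agrees with the TCP reading, so I'll correct and lower it.

```bash
python3 -m creep '[[0.01,-0.024,0.05,0,0],[0,0,0.05,0,0],[0,0,0.05,0,0],[0,0,0.05,0,0],[0,0,0,0,0]]' 100
python3 -c "
from h import *
delta([.577,.082,.171])"
```

```text
time: 9.43
tool_pos: [0.5767, 0.0819, 0.1937]
tcp_rot: [-0.539, -3.094, 0.0]
wrist_force: [-1.0, -0.3, -1.9]
width: 0.266
grip_force: 98.1
tcp [0.5767 0.0819 0.1937] zaxis [-0.001 -0.    -1.   ] yaxis [ 0.338  0.941 -0.   ] w 0.266 F [-1.  -0.3 -1.9] q [ 0.1   0.12  1.85  0.    1.18 -1.13] t 9.43
units [-0.005  0.004  0.454]
```

```bash
for i in 1; do python3 -m creep '[[0,0,0.05,0,0],[0,0,0.04,0,0],[0,0,0,0,0]]' 100; done; python3 -m creep '[[0,0,0.05,0,0],[0,0,0.05,0,0],[0,0,0,0,0]]' 
python3 -c "
from h import *
delta([.577,.082,.171])"
```

```text
time: 9.8
tool_pos: [0.5772, 0.0819, 0.1897]
tcp_rot: [0.539, 3.095, 0.0]
wrist_force: [0.4, 0.1, 0.2]
width: 0.265
grip_force: 98.2
time: 10.18
tool_pos: [0.5786, 0.0819, 0.1873]
tcp_rot: [0.538, 3.091, 0.001]
wrist_force: [-0.7, -0.8, 8.7]
width: 0.267
grip_force: 100.0
tcp [0.5786 0.0819 0.1873] zaxis [ 0.004  0.    -1.   ] yaxis [0.338 0.941 0.002] w 0.267 F [-0.7 -0.8  8.7] q [ 0.1   0.12  1.85 -0.    1.16 -1.13] t 10.18
units [ 0.032 -0.01   0.326]
```

```bash
python3 -m creep '[[0,0,0.05,0,0],[0,0,0.05,0,0],[0,0,0,0,0]]' 100;  python3 -m creep '[[0,0,0.05,0,0],[0,0,0.05,0,0],[0,0,0,0,0]]' 
python3 -c "
from h import *
delta([.577,.082,.171])"
```

```text
time: 10.55
tool_pos: [0.578, 0.0818, 0.1812]
tcp_rot: [0.538, 3.092, 0.001]
wrist_force: [1.2, -1.1, 0.3]
width: 0.265
grip_force: 99.3
time: 10.92
tool_pos: [0.5767, 0.0819, 0.1732]
tcp_rot: [-0.539, -3.094, 0.0]
wrist_force: [4.7, -0.1, -5.5]
width: 0.264
grip_force: 98.6
tcp [0.5767 0.0819 0.1732] zaxis [-0.001 -0.    -1.   ] yaxis [ 0.338  0.941 -0.   ] w 0.264 F [ 4.7 -0.1 -5.5] q [ 0.1   0.13  1.87 -0.    1.14 -1.13] t 10.93
units [-0.005  0.005  0.044]
```

```bash
python3 -m creep '[[0,0,0.04,0,0],[0,0,0.04,0,0],[0,0,0.03,0,0],[0,0,0,0,0],[0,0,0,0,0]]' 100
python3 -c "
from h import *
delta([.577,.082,.171])"
```

```text
time: 11.55
tool_pos: [0.5772, 0.0818, 0.1712]
tcp_rot: [0.539, 3.094, -0.0]
wrist_force: [-1.0, -2.0, 8.1]
width: 0.268
grip_force: 100.0
tcp [0.5772 0.0818 0.1712] zaxis [ 0.001 -0.    -1.   ] yaxis [0.338 0.941 0.   ] w 0.268 F [-1.  -2.   8.1] q [ 0.1   0.14  1.87 -0.    1.13 -1.13] t 11.55
units [0.006 0.003 0.004]
```

```bash
python3 -m creep '[[0,0,0.05,0,0],[0,0,0.05,0,0],[0,0,0,0,0],[0,0,0,0,0],[0,0,0,0,0]]' 100
python3 - <<'E'
from h import *
delta([.577,.082,.171])
p=bot.read_camera("scene")
cv2.imwrite("pics/c5.png",cv2.resize(p["pixels"][205:280,305:385,::-1],(640,600),interpolation=cv2.INTER_CUBIC))
E
```

```text
time: 12.18
tool_pos: [0.5776, 0.0816, 0.1711]
tcp_rot: [0.538, 3.092, 0.0]
wrist_force: [-10.7, -3.4, 29.1]
width: 0.265
grip_force: 102.5
tcp [0.5776 0.0816 0.1711] zaxis [ 0.003 -0.    -1.   ] yaxis [0.338 0.941 0.001] w 0.265 F [-10.7  -3.4  29.1] q [ 0.1   0.14  1.87 -0.    1.13 -1.13] t 12.18
units [0.014 0.003 0.001]
```

View pics/c5.png

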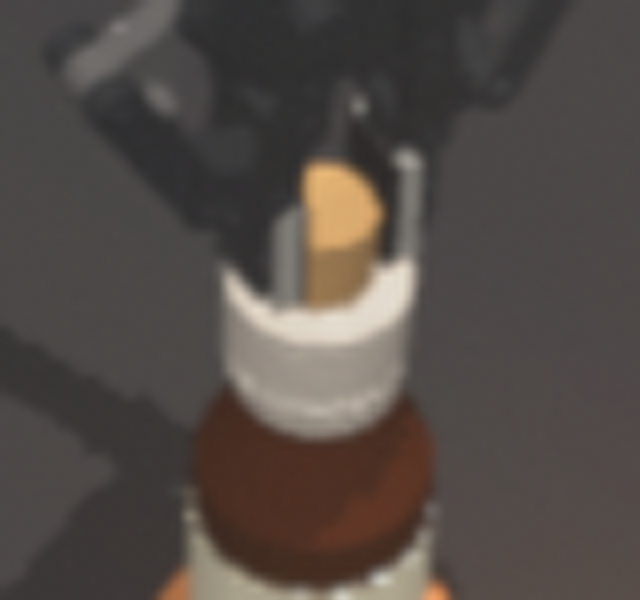

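The skirt sits on the collar at about crop (315,410). It is upright and held, pressed with 29 N, and the height matches the hard stop.

```bash
python3 -c "
from workcell import bot
print(bot.finish_job())"
```

```text
the job is handed in; nothing more can be done
None
```

I snapped the small cap onto the open bottle and handed the job in at about 12 s of the 42 s limit. The cap is at its hard stop, still gripped and pressed down with about 29 N; the hand-in returned no verdict.

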